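Clamp a pile of sheet blanks in the drilling jig

ROBOT

A 7-joint arm with a two-finger parallel gripper is mounted at the origin on the work surface. World frame = base frame: x ahead of the robot, y to its left, z up, the work surface at z = 0. Lengths are in m, angles in rad, forces in N, time in s.
With the tool pointing down it reaches from about 0.425 to 0.925 m from the base axis. Payload 6.8 kg.
Tool frame: the origin (TCP) lies at the centre of the arm's flange, where the gripper is bolted on; the fingertips stand 173 mm ahead of it and the grasp point (between the pads) lies 155 mm ahead of it; z points along the fingers, y is the direction in which the jaws open and shut (so a half turn about z gives the same grasp; the last joint's range is limited). The gripper opens to 85 mm and grips with 20 to 120 N. Pads are 22 mm wide; open, the fingers measure 114 mm over their backs; the gripper's body (76 mm by 85 mm) begins 54 mm behind the grasp point. The pads swing forward as they close: fully open they stand 13 mm farther back than shut.
Start: joints at [1.03, 0.477, 0.022, 1.555, -0.011, 1.109, -0.083], TCP at [0.283, -0.613, 0.405] pointing down, gripper open.
Joint ranges: [-2.96, 2.96], [-0.34, 2.1], [-1.41, 1.46], [0.24, 2.44], [-1.37, 4.51], [0.17, 1.92], [-2.96, 2.96]. Speed limits (rad/s): [2.39, 2.39, 3.14, 3.14, 3.14, 3.14, 3.14].

INTERFACE

Orientations are given as a rotation vector (axis times angle).
In Python, from bench import readout, grab_frame, camera_model, r gives the robot as it stands.
- The arm moves only by the tool apply_moves, never from a script. Its argument "deltas" is a list of rows, each an object with "xyz": the shift along the world's x, y, z in m, a list of three; "turn": the turn about the world's z in rad. In form: [{"xyz": [dx, dy, dz], "turn": turn}, ...]. A call has 1 to 12 rows; each row shifts and turns the commanded pose from where the row before left it; what a row does not reach is not made up. A row lasts 1/12 s, in which the tool goes at most 41.7 mm and 7.16 degrees, less where a joint would pass 70% of its speed; a pose out of reach is approached as far as the arm can. A call with a gripper value outside its range is refused whole. "claw" is the gripper's target within -1 to 1 (shut at 1, half-way at 0, fully open at -1), set as the call begins (left out, the last holds). The fingers move at their own pace and stop on an object; "squeeze" is the grip in N (left out, the last holds). Time passes only in rows, so rows that do not move let the fingers close. It gives the time, the measured TCP pose, the force and the opening at its end, in the units of the state.
- readout.get_obs(): the state, without advancing time (a new reading comes with each control period).
- grab_frame(name): name is "side" or "top"; returns the picture (420x560x3 uint8, red, green, blue); there is no depth.
- camera_model(name): a dict with "intrinsics" (3x3 intrinsics, pixels), "R" (3x3) and "t" (3): a world point X has camera coordinates R X + t. Camera axes: x right, y down, z forward; pixel columns grow to the right and rows downward; lengths in m; the calibration is good to about 2 mm. A picture is of the moment at which its call begins. camera_model takes no time and is no camera call.
- r.hand_in(): hands the job in, once; it reports no verdict.
The state is a dict: "clock": time; "joints": joint angles; "qvel": joint speeds; "tau": joint torques, N m; "tcp_pos": TCP position; "orientation": TCP orientation; "contact_force": force on the tool from outside, world axes, zero at the start; "moment": the same for the moment, N m; "grip_width": finger opening in m.
Only numpy, scipy, OpenCV 4.12 (cv2) and the standard library are available. Lean on these libraries where they do the work, as an engineer would, in place of code of your own. Each camera call takes 0.05 s, during which the arm holds its last target.

TASK

Get the pile of sheet blanks in the blue jig ready for drilling: pick up the slotted clamp cover, set it flat on the pile, slide it under the raised wing nut until the stud is fully home in its slot and the cover lies in line with the jig, then spin the wing nut down clockwise until it is snug on the cover. Let go of everything, and leave the hammer and the brush where they are.

Things in the scene. Friction and masses are not known exactly. Their poses are not given: they have to be found in the camera images.
- jig: Fixed drilling jig: blue base 185 (x) by 130 (y) by 20 high, with an upright threaded steel stud, 14 in diameter, on which the wing nut sits. Origin: on the stud's axis at bench level; z up. The base reaches 60 to its +x and 125 to its -x side of the stud. The cover goes on from the jig's -x side (roughly the robot's side), moving towards the jig's +x.
- stud_top (a point): Top of the stud, on its axis, 91 above the bench. Round the stud, on the base, lies a fixed pile of dark steel sheet blanks, 100 wide (y), reaching 50 to the jig's +x and 105 to its -x side of the stud. Its flat top is 40 to 48 above the bench; it differs each time and is not reported: feel or see it.
- cover: Loose slotted clamp cover: aluminium plate 8 thick, 100 wide (y), 0.22 to 0.45 kg, lying on the bench beside the jig. Origin: on its underside, on the stud's axis when fully home; z up. It reaches 32 to its +x, 125 to its -x side. The slot, 18 wide, runs along x, open at the +x edge, closed 7 to the -x side of the origin. In place, its x points the same way as the jig's x.
- cover_rib (a point): Top centre of the cover's red upright grip rib, at x = -110 in the cover's frame and 42 above its underside (34 above the plate). The rib is 14 thick (x), 64 long (y), on the plate's closed end: grasp it from above across its thickness. Held by it, the plate's heavier, slotted end overhangs.
- wing_nut: Brass wing nut, captive on the stud, 84 over its two wings. Origin: centre of its flat underside; x axis along the wings, z up. Flange 34 in diameter, 5 thick; hub 25 in diameter, up to 23; wings 8 thick, 6 to 23 above the underside. It starts with its underside 62 to 66 above the bench: 6 to 18 above the cover's top once that lies on the pile.
- wing_tip (a point): Outer end of one wing, 42 from the stud's axis, 14 above the nut's underside. Each full clockwise turn (from above) lowers the nut 14. It stays where left and takes 0.06 N m (about 2 N on a wing); once on the cover it stiffens sharply, within a tenth of a turn (10 N on a wing is plenty), and stays clamped by itself. Shut fingers beside the stud can push a wing round.
- hammer: Loose bystander: hammer about 260 long, lying on the bench on the other side of the jig from the cover.
- brush: Loose bystander: flat brush with a wooden handle, about 180 long, lying on the bench at the robot's far left.

How it is judged:
By the outcome, as a careful person would: the job done as asked, in the order asked, and still so for the second after the job is handed in, with the robot touching nothing.
It also fails if it takes over 70 s, if anything falls off the work surface, if the arm or the gripper's body presses on something with over 40 N, if the wrist force passes 120 N, or if a joint passes its speed limit or range.

## Working session

There is one attempt and no reset: what is moved stays moved. The work goes in short steps, Python scripts to look and compute and a tool call to move; the robot and the scene stay as the last step left them, time stands still between calls to the robot, and variables do not carry over. Pictures are saved under pics/ and viewed, and the job is handed in when it is done.

Besides the shell and the picture viewer there is one more tool, called after "Call:" in YAML: its name, and indented under it one key for each argument. apply_moves: Moves the arm, as the interface text tells. Its arguments: {"type":"object","properties":{"deltas":{"type":"array"},"claw":{"type":"number"},"squeeze":{"type":"number"}},"required":["deltas"]}

```bash
ls; mkdir -p pics; python3 - <<'E'
from bench import readout, grab_frame, camera_model, r
import cv2
o=readout.get_obs()
for k in o: print(k,o[k])
for n in("side","top"):
    f=grab_frame(n); cv2.imwrite(f"pics/{n}0.png",f[:,:,::-1])
    print(n,camera_model(n))
E
```

```text
pics
clock 0.0
joints [ 1.02985693  0.47781504  0.02234015  1.55647359 -0.01148415  1.10928387
 -0.08308434]
qvel [ 0.00033279 -0.00067864 -0.00068465  0.00110275 -0.00125255  0.00055745
 -0.00015674]
tau [ 5.70151201e-05 -5.96451473e+01  1.60804119e+00 -2.81203669e+01
  1.24868556e-02  9.18611535e-03  9.07763592e-06]
tcp_pos [ 0.28301658 -0.61249381  0.40370606]
orientation [-3.06656421e+00 -6.74294532e-01  8.56321706e-04]
contact_force [0.25637122 0.94985069 0.07505048]
moment [-0.0080181   0.01636873  0.00844433]
grip_width 0.08535626232172722
side {'intrinsics': array([[399.06644514,   0.        , 288.77711446],
       [  0.        , 399.06644514, 212.37981717],
       [  0.        ,   0.        ,   1.        ]]), 'R': array([[-0.83032065, -0.55704059,  0.01653463],
       [-0.37003697,  0.52890367, -0.76376276],
       [ 0.41670163, -0.64028641, -0.64528525]]), 't': array([0.51692973, 0.22552685, 0.95864391])}
top {'intrinsics': array([[400.50401629,   0.        , 275.71060586],
       [  0.        , 400.50401629, 205.48671509],
       [  0.        ,   0.        ,   1.        ]]), 'R': array([[ 0.00711181, -0.99995788,  0.00580099],
       [-0.9957641 , -0.00761355, -0.09162909],
       [ 0.0916694 , -0.00512477, -0.99577631]]), 't': array([0.04670274, 0.60655952, 0.87928826])}
```

View pics/side0.png

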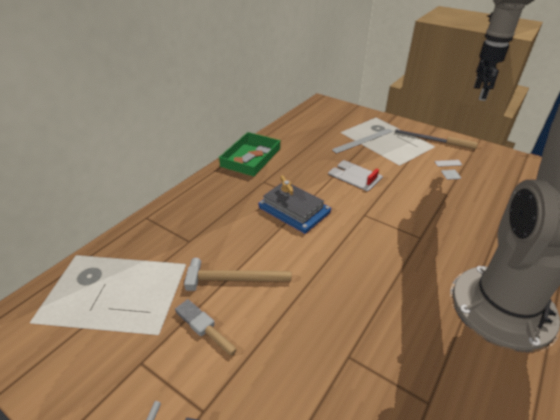

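View pics/top0.png

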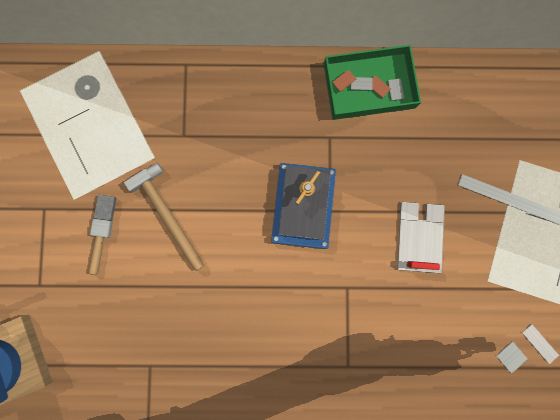

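The top view shows the jig at about (304,206), with the brass nut at (308,187). The cover is at (421,238), with its red rib at (425,266) and its slot opening upwards in the image. The hammer is at (165,215) and the brush at (102,235). Next I'll zoom in and measure.

```bash
cat > h.py <<'E'
import numpy as np, cv2
from bench import readout, grab_frame, camera_model, r
def ray(n,uv):
    c=camera_model(n);d=c["R"].T@np.linalg.solve(c["intrinsics"],[uv[0],uv[1],1.]);return -c["R"].T@c["t"],d
def onz(n,uv,z):
    o,d=ray(n,uv);return o+d*(z-o[2])/d[2]
def proj(n,X):
    c=camera_model(n);p=c["intrinsics"]@(c["R"]@np.asarray(X,float)+c["t"]);return p[:2]/p[2]
def tri(a,b):
    A=[];B=[]
    for n,uv in(("side",a),("top",b)):
        o,d=ray(n,uv);d/=np.linalg.norm(d);P=np.eye(3)-np.outer(d,d);A.append(P);B.append(P@o)
    X=np.linalg.lstsq(np.vstack(A),np.hstack(B),rcond=None)[0];return X
def load(f): return cv2.imread(f)
def crop(f,x,y,w,h,s,out): cv2.imwrite(out,cv2.resize(load(f)[y:y+h,x:x+w],None,fx=s,fy=s,interpolation=cv2.INTER_CUBIC))
E
python3 - <<'E'
from h import *
crop("pics/top0.png",260,150,200,130,4,"pics/t0c.png")
crop("pics/side0.png",250,150,150,90,5,"pics/s0c.png")
hsv={n:cv2.cvtColor(load(f"pics/{n}0.png"),cv2.COLOR_BGR2HSV) for n in("top","side")}
def big(m,k=2):
    c,_=cv2.findContours(m,cv2.RETR_EXTERNAL,cv2.CHAIN_APPROX_NONE)
    return sorted(c,key=cv2.contourArea)[::-1][:k]
h=hsv["top"]
blue=cv2.inRange(h,(105,120,40),(125,255,255));
red=cv2.inRange(h,(0,200,100),(6,255,255))|cv2.inRange(h,(174,200,100),(180,255,255))
roi=np.zeros_like(blue);roi[150:280,260:460]=255
for nm,m in(("blue",blue),("red",red)):
    c=big(m&roi,1)[0];rc=cv2.minAreaRect(c);print(nm,rc)
    z=.02 if nm=="blue" else .042
    print(np.array([onz("top",p,z) for p in cv2.boxPoints(rc)]).round(4), onz("top",rc[0],z).round(4))
wh=cv2.inRange(h,(0,0,130),(180,70,255))
c=big(wh&roi,1)[0];rc=cv2.minAreaRect(c);print("white",rc);print(np.array([onz("top",p,.008) for p in cv2.boxPoints(rc)]).round(4))
E
```

```text
blue ((303.6097717285156, 205.51219177246094), (55.87835693359375, 79.51070404052734), 6.34019136428833)
[[ 0.5239  0.0602  0.02  ]
 [ 0.7056  0.0414  0.02  ]
 [ 0.6922 -0.0867  0.02  ]
 [ 0.5109 -0.0656  0.02  ]] [ 0.6073 -0.0126  0.02  ]Traceback (most recent call last):
  File "<stdin>", line 13, in <module>
IndexError: list index out of range
```

View pics/t0c.png

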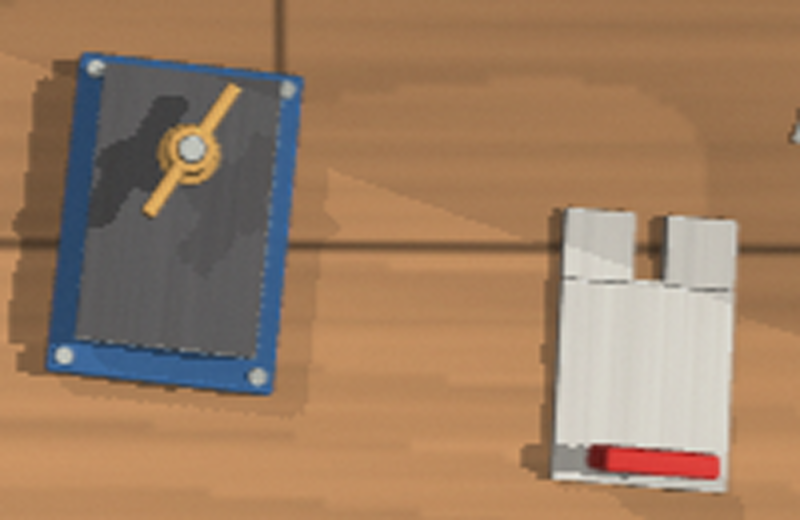

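View pics/s0c.png

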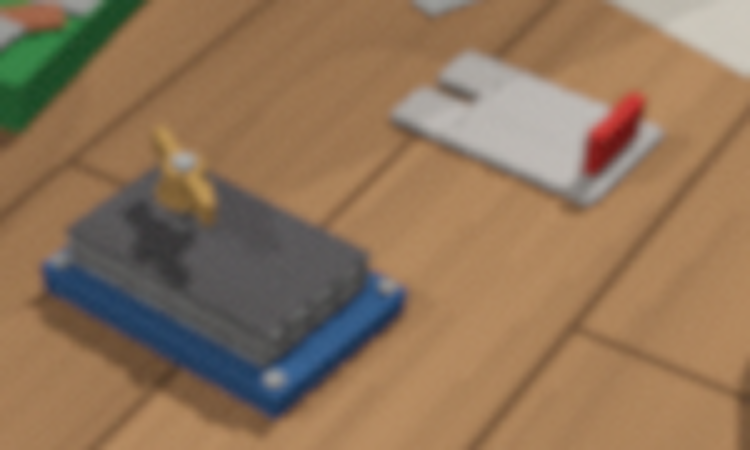

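The crops show the stud top at about (307.8,187) in the top view. The cover's slot faces away from the robot and its rib is nearest the robot. The cover's yaw is slightly different from the jig's. Next I'll fit the edges.

```bash
python3 - <<'E'
from h import *
def T(p): return np.array([260,150])+(np.array(p)+.5)/4-.5
def S(p): return np.array([250,150])+(np.array(p)+.5)/5-.5
st=onz("top",T((191,148)),.091); print("stud top",st.round(4)); print("stud tri",tri(S((184,161)),T((191,148))).round(4))
# jig blue corners
g=[onz("top",T(p),.02) for p in((82,54),(302,76),(270,394),(48,372))]
g=np.array(g);print("jig corners\n",g.round(4))
for a,b in((3,0),(2,1),(1,0),(2,3)):
    d=g[b]-g[a];print(np.degrees(np.arctan2(d[1],d[0])).round(2),np.linalg.norm(d).round(4))
c=np.array([onz("top",T(p),.008) for p in((565,208),(737,220),(727,491),(552,479))]);print("cover\n",c.round(4))
for a,b in((3,0),(2,1),(1,0),(2,3)):
    d=c[b]-c[a];print(np.degrees(np.arctan2(d[1],d[0])).round(2),np.linalg.norm(d).round(4))
print("rib top ctr",onz("top",T((662,460)),.042).round(4), "tri",tri(S((628,107)),T((656,454))).round(4))
# rib top edges
for p in((606,448),(718,457),(718,476),(606,468)): print(onz("top",T(p),.042).round(4))
# pile top
for p in((105,63),(281,82),(257,356),(77,341)): print("pile",onz("top",T(p),.044).round(4))
for s,t in(((368,258),(257,356)),((265,362),(77,341)),((70,232),(105,63))): print("piletri",tri(S(s),T(t)).round(4))
print("nut wings tips",[onz("top",T(p),.08).round(4) for p in((235,88),(151,213))])
E
```

```text
stud top [ 0.641  -0.0152  0.091 ]
stud tri [ 0.6416 -0.0147  0.0921]
jig corners
 [[ 0.7051  0.0417  0.02  ]
 [ 0.6933 -0.0852  0.02  ]
 [ 0.5109 -0.0659  0.02  ]
 [ 0.5224  0.0598  0.02  ]]
-5.67 0.1836
-6.04 0.1834
84.68 0.1274
84.77 0.1262
cover
 [[ 0.6192 -0.2393  0.008 ]
 [ 0.613  -0.3391  0.008 ]
 [ 0.4575 -0.3285  0.008 ]
 [ 0.4636 -0.2285  0.008 ]]
-3.97 0.156
-3.9 0.1559
86.43 0.1
86.5 0.1002
rib top ctr [ 0.4765 -0.2789  0.042 ] tri [ 0.4755 -0.2754  0.0502]
[ 0.4829 -0.2482  0.042 ]
[ 0.4784 -0.3099  0.042 ]
[ 0.468  -0.3096  0.042 ]
[ 0.472  -0.2479  0.042 ]
pile [0.6953 0.0291 0.044 ]
pile [ 0.6853 -0.0697  0.044 ]
pile [ 0.532  -0.0556  0.044 ]
pile [0.5396 0.0438 0.044 ]
piletri [ 0.534  -0.0548  0.0422]
piletri [0.5422 0.0449 0.0275]
piletri [0.6954 0.029  0.0431]
nut wings tips [array([ 0.6753, -0.0398,  0.08  ]), array([0.6073, 0.0052, 0.08  ])]
```

Call:
apply_moves:
  deltas:
    - {"xyz": [0.016, 0.0278, -0.011], "turn": 0.0893}
    - {"xyz": [0.016, 0.0278, -0.011], "turn": 0.0893}
    - {"xyz": [0.016, 0.0278, -0.011], "turn": 0.0893}
    - {"xyz": [0.016, 0.0278, -0.011], "turn": 0.0893}
    - {"xyz": [0.016, 0.0278, -0.011], "turn": 0.0893}
    - {"xyz": [0.016, 0.0278, -0.011], "turn": 0.0893}
    - {"xyz": [0.016, 0.0278, -0.011], "turn": 0.0893}
    - {"xyz": [0.016, 0.0278, -0.011], "turn": 0.0893}
    - {"xyz": [0.016, 0.0278, -0.011], "turn": 0.0893}
    - {"xyz": [0.016, 0.0278, -0.011], "turn": 0.0893}
    - {"xyz": [0.016, 0.0278, -0.011], "turn": 0.0893}
    - {"xyz": [0.016, 0.0278, -0.011], "turn": 0.0893}
  claw: -1
  squeeze: 80

```text
clock: 1.1
tcp_pos: [0.4754, -0.2778, 0.272]
orientation: [-2.289, -2.151, 0.0]
contact_force: [0.1, -0.5, -0.1]
grip_width: 0.0856
```

```bash
cat >> h.py <<'E'
from scipy.spatial.transform import Rotation as Ro
def st():
    o=readout.get_obs();y=Ro.from_rotvec(o["orientation"]).as_matrix()[:,1]
    a=np.degrees(np.arctan2(y[1],y[0]));a=(a+90)%180-90
    print("t",round(o["clock"],2),"tcp",o["tcp_pos"].round(4),"jaw",a.round(2),"F",o["contact_force"].round(2),"M",o["moment"].round(2),"w",round(o["grip_width"],4),"z",Ro.from_rotvec(o["orientation"]).as_matrix()[:,2].round(3),"j7",o["joints"][6].round(2))
E
python3 -c "
from h import *
st()"
```

```text
t 1.1 tcp [ 0.4754 -0.2778  0.272 ] jaw -3.57 F [ 0.09 -0.52 -0.1 ] M [-0.03 -0.01  0.02] w 0.0856 z [-0.  0. -1.] j7 0.18
```

Call:
apply_moves:
  deltas:
    - {"xyz": [0, -0.0005, -0.025], "turn": 0}
    - {"xyz": [0, -0.0005, -0.025], "turn": 0}
    - {"xyz": [0, -0.0005, -0.022], "turn": 0}
    - {"xyz": [0, 0, -0.013], "turn": 0}
    - {"xyz": [0, 0, 0], "turn": 0}
    - {"xyz": [0, 0, 0], "turn": 0}

```text
clock: 1.6
tcp_pos: [0.475, -0.2807, 0.1874]
orientation: [-2.293, -2.145, 0.001]
contact_force: [-0.3, 0.4, 0.8]
grip_width: 0.0856
```

```bash
python3 -c "
from h import *
st()
for n in ('top','side'): cv2.imwrite(f'pics/{n}1.png',grab_frame(n)[:,:,::-1])
crop('pics/top1.png',380,180,90,110,5,'pics/t1c.png');crop('pics/side1.png',310,100,110,100,5,'pics/s1c.png')
a=np.hstack([cv2.resize(load('pics/t1c.png'),(400,500)),cv2.resize(load('pics/s1c.png'),(400,500))]);cv2.imwrite('pics/c1.png',a)
"
```

```text
t 1.6 tcp [ 0.475  -0.2807  0.1874] jaw -3.81 F [-0.34  0.43  0.79] M [-0.01  0.01  0.01] w 0.0856 z [-0.001  0.001 -1.   ] j7 0.12
```

View pics/c1.png

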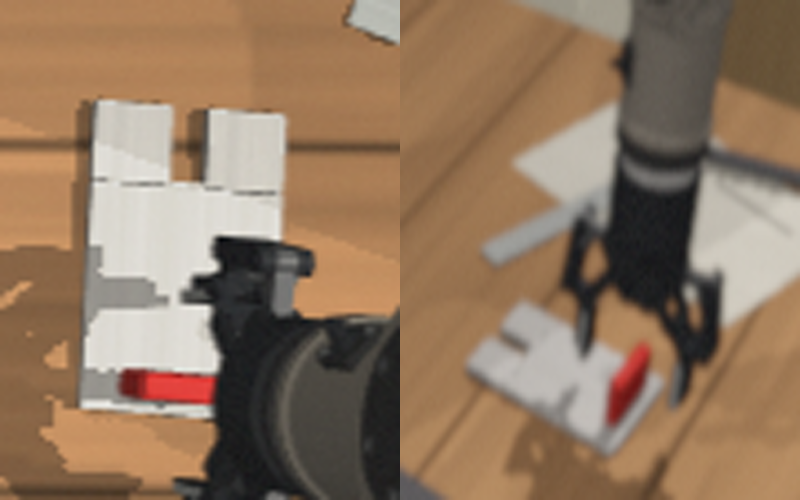

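The fingers straddle the red rib, with one on each side along x, so I can close.

Call:
apply_moves:
  deltas:
    - {"xyz": [0, 0, 0]}
    - {"xyz": [0, 0, 0]}
    - {"xyz": [0, 0, 0]}
    - {"xyz": [0, 0, 0]}
    - {"xyz": [0, 0, 0]}
    - {"xyz": [0, 0, 0]}
    - {"xyz": [0, 0, 0]}
    - {"xyz": [0, 0, 0]}
    - {"xyz": [0, 0, 0]}
    - {"xyz": [0, 0, 0]}
    - {"xyz": [0, 0, 0]}
    - {"xyz": [0, 0, 0]}
  claw: 1
  squeeze: 100

```text
invalid input
```

```bash
python3 -c "
from h import *
st()"
```

```text
t 1.7 tcp [ 0.4757 -0.281   0.1888] jaw -3.82 F [ 0.82 -0.12  0.37] M [ 0.01 -0.02 -0.  ] w 0.085 z [ 0.002 -0.001 -1.   ] j7 0.12
```

Call:
apply_moves:
  deltas:
    - {"xyz": [0, 0, -0.001], "turn": 0}
    - {"xyz": [0, 0, 0], "turn": 0}
    - {"xyz": [0, 0, 0], "turn": 0}
    - {"xyz": [0, 0, 0], "turn": 0}
    - {"xyz": [0, 0, 0], "turn": 0}
    - {"xyz": [0, 0, 0], "turn": 0}
    - {"xyz": [0, 0, 0], "turn": 0}
    - {"xyz": [0, 0, 0], "turn": 0}
    - {"xyz": [0, 0, 0], "turn": 0}
    - {"xyz": [0, 0, 0], "turn": 0}
    - {"xyz": [0, 0, 0], "turn": 0}
    - {"xyz": [0, 0, 0], "turn": 0}
  claw: 1
  squeeze: 100

```text
clock: 2.7
tcp_pos: [0.4753, -0.2807, 0.1872]
orientation: [2.294, 2.146, 0.0]
contact_force: [-1.1, 0.0, 5.9]
grip_width: 0.0123
```

```bash
python3 -c "
from h import *
st()"
```

```text
t 2.7 tcp [ 0.4753 -0.2807  0.1872] jaw -3.81 F [-1.08  0.03  5.92] M [ 0.15  0.27 -0.06] w 0.0123 z [ 0. -0. -1.] j7 0.12
```

Call:
apply_moves:
  deltas:
    - {"xyz": [0, 0, 0.01], "turn": 0}
    - {"xyz": [0, 0, 0.02], "turn": 0}
    - {"xyz": [0, 0, 0.025], "turn": 0}
    - {"xyz": [0, 0, 0.02], "turn": 0}
    - {"xyz": [0, 0, 0.005], "turn": 0}
    - {"xyz": [0, 0, 0], "turn": 0}
    - {"xyz": [0, 0, 0], "turn": 0}

```text
clock: 3.28
tcp_pos: [0.4746, -0.2806, 0.2661]
orientation: [-2.293, -2.146, 0.001]
contact_force: [-0.5, 1.0, -3.6]
grip_width: 0.0124
```

```bash
python3 -c "
from h import *
st()
for n in ('top','side'): cv2.imwrite(f'pics/{n}2.png',grab_frame(n)[:,:,::-1])
crop('pics/top2.png',380,180,90,110,5,'pics/t1c.png');crop('pics/side2.png',310,80,110,100,5,'pics/s1c.png')
a=np.hstack([cv2.resize(load('pics/t1c.png'),(400,500)),cv2.resize(load('pics/s1c.png'),(400,500))]);cv2.imwrite('pics/c2.png',a)
"
```

```text
t 3.28 tcp [ 0.4746 -0.2806  0.2661] jaw -3.81 F [-0.55  1.04 -3.64] M [ 0.01  0.12 -0.03] w 0.0124 z [-0.001  0.    -1.   ] j7 0.17
```

View pics/c2.png

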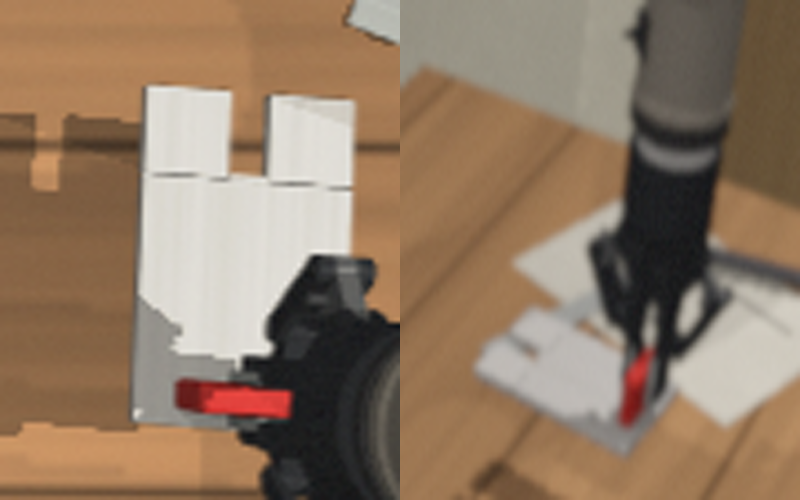

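Call:
apply_moves:
  deltas:
    - {"xyz": [-0.003, 0.015, 0], "turn": -0.0031}
    - {"xyz": [-0.003, 0.025, 0], "turn": -0.0031}
    - {"xyz": [-0.003, 0.032, 0], "turn": -0.0031}
    - {"xyz": [-0.003, 0.035, 0], "turn": -0.0031}
    - {"xyz": [-0.003, 0.035, 0], "turn": -0.0031}
    - {"xyz": [-0.003, 0.035, 0], "turn": -0.0031}
    - {"xyz": [-0.003, 0.035, 0], "turn": -0.0031}
    - {"xyz": [-0.003, 0.032, 0], "turn": -0.0031}
    - {"xyz": [-0.003, 0.025, 0], "turn": -0.0031}
    - {"xyz": [-0.001, 0.0145, 0], "turn": -0.0031}
    - {"xyz": [0, 0, 0], "turn": 0}
    - {"xyz": [0, 0, 0], "turn": 0}

```text
clock: 4.38
tcp_pos: [0.4467, 0.0035, 0.2659]
orientation: [-2.323, -2.113, 0.002]
contact_force: [-0.7, -0.6, -2.7]
grip_width: 0.0123
```

```bash
python3 -c "
from h import *
st()
for n in ('top','side'): cv2.imwrite(f'pics/{n}3.png',grab_frame(n)[:,:,::-1])
crop('pics/top3.png',250,150,110,150,5,'pics/t1c.png');crop('pics/side3.png',230,120,130,120,5,'pics/s1c.png')
a=np.hstack([cv2.resize(load('pics/t1c.png'),(400,545)),cv2.resize(load('pics/s1c.png'),(400,545))]);cv2.imwrite('pics/c3.png',a)
"
```

```text
t 4.38 tcp [0.4467 0.0035 0.2659] jaw -5.44 F [-0.66 -0.58 -2.68] M [-0.03  0.24 -0.07] w 0.0123 z [-0.002  0.    -1.   ] j7 -0.44
```

View pics/c3.png

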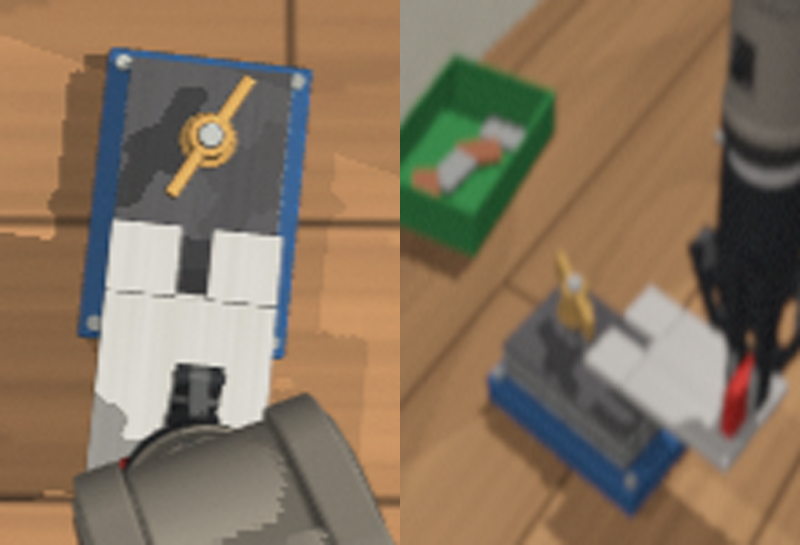

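The cover hangs lined up behind the stud, with its front corners at crop (113,219) and (283,237). I'll check the droop and lateral alignment.

```bash
python3 -c "
from h import *
T=lambda p:(250+p[0]/3.636-.4,150+p[1]/3.633-.4)
S=lambda p:(230+p[0]/(400/130)-.4,120+p[1]/(545/120)-.4)
L=tri(S((584,358)),T((113,219)));R=tri(S((653,285)),T((283,237)));print(L.round(4),R.round(4),np.linalg.norm(L-R).round(4))
for z in(.08,.084,.088):
  a,b=onz('top',T((113,219)),z),onz('top',T((283,237)),z);d=a-b
  print(z,a.round(4),b.round(4),np.linalg.norm(d).round(4),np.degrees(np.arctan2(-d[0],d[1])).round(2))
u=np.array([np.cos(np.radians(5.6)),-np.sin(np.radians(5.6))]);v=np.array([-u[1],u[0]])
m=(a+b)[:2]/2-np.array([.641,-.0152]);print('along',m@u,'lat',m@v)
for p in ((181,292),(210,296),(180,230),(211,232)): 
  q=onz('top',T(p),.086)[:2]-np.array([.641,-.0152]);print(p,q@u,q@v)
"
```

```text
[0.4194 0.0228 0.2259] [ 0.4023 -0.0544  0.2357] 0.0796
0.08 [0.5921 0.0408 0.08  ] [ 0.5822 -0.0589  0.08  ] 0.1002 -5.63
0.084 [0.5917 0.0409 0.084 ] [ 0.5819 -0.0584  0.084 ] 0.0997 -5.63
0.088 [0.5914 0.0409 0.088 ] [ 0.5817 -0.0578  0.088 ] 0.0992 -5.63
along -0.05485901806051599 lat 0.001412513671776814
(181, 292) -0.09277308664190159 0.007411175839633775
(210, 296) -0.0933159176880001 -0.009537822916939977
(180, 230) -0.05695745049068203 0.011569164168427465
(211, 232) -0.0562232167009458 -0.006490663788853842
```

```bash
python3 -c "
from h import *
T=lambda p:(250+p[0]/3.636-.4,150+p[1]/3.633-.4)
S=lambda p:(230+(p[0]-400)/(400/130)-.4,120+p[1]/(545/120)-.4)
L=tri(S((584,358)),T((113,219)));R=tri(S((653,285)),T((283,237)));print(L.round(4),R.round(4),np.linalg.norm(L-R).round(4))
# sub-pixel: edges of slot by gradient along rows in top3
g=cv2.cvtColor(load('pics/top3.png'),cv2.COLOR_BGR2GRAY)
u=np.array([np.cos(np.radians(5.6)),-np.sin(np.radians(5.6))]);v=np.array([-u[1],u[0]])
for row in range(214,230,2):
  s=g[row,290:320].astype(int);lo=(s<130).nonzero()[0]+290
  q=[onz('top',(x,row),.084)[:2]-np.array([.641,-.0152]) for x in(lo.min()-.5,lo.max()+.5)]
  print(row,lo.min(),lo.max(),[(k@v).round(4) for k in q],((q[0]+q[1])@v/2).round(4))
"
```

```text
[0.5926 0.0416 0.0882] [ 0.5813 -0.0577  0.0899] 0.1
214 300 307 [np.float64(0.0104), np.float64(-0.0065)] 0.002
216 300 307 [np.float64(0.01), np.float64(-0.0069)] 0.0015
218 300 307 [np.float64(0.0096), np.float64(-0.0073)] 0.0011
220 299 307 [np.float64(0.0112), np.float64(-0.0077)] 0.0018
222 299 307 [np.float64(0.0108), np.float64(-0.0081)] 0.0013
224 299 307 [np.float64(0.0104), np.float64(-0.0085)] 0.0009
226 299 306 [np.float64(0.01), np.float64(-0.0069)] 0.0016
228 299 306 [np.float64(0.0096), np.float64(-0.0073)] 0.0011
```

Call:
apply_moves:
  deltas:
    - {"xyz": [0, -0.0005, -0.01], "turn": 0}
    - {"xyz": [0, -0.0005, -0.01], "turn": 0}
    - {"xyz": [0, -0.0005, -0.007], "turn": 0}
    - {"xyz": [0.01, -0.001, 0], "turn": 0}
    - {"xyz": [0.015, -0.0015, 0], "turn": 0}
    - {"xyz": [0.01, -0.001, 0], "turn": 0}
    - {"xyz": [0.005, -0.0005, 0], "turn": 0}
    - {"xyz": [0, 0, 0], "turn": 0}
    - {"xyz": [0, 0, 0], "turn": 0}

```text
clock: 5.23
tcp_pos: [0.4871, -0.0027, 0.2396]
orientation: [-2.327, -2.11, 0.0]
contact_force: [-1.2, 1.1, -2.2]
grip_width: 0.0121
```

```bash
python3 -c "
from h import *
st()
for n in ('top','side'): cv2.imwrite(f'pics/{n}4.png',grab_frame(n)[:,:,::-1])
a=[cv2.resize(load('pics/top4.png')[150:270,260:350],(400,533),interpolation=2),cv2.resize(load('pics/side4.png')[160:240,240:340],(400,320),interpolation=2)]
a[1]=cv2.copyMakeBorder(a[1],0,213,0,0,0);cv2.imwrite('pics/c4.png',np.hstack(a))
"
```

```text
t 5.23 tcp [ 0.4871 -0.0027  0.2396] jaw -5.6 F [-1.2   1.09 -2.21] M [0.01 0.13 0.  ] w 0.0121 z [-0.  0. -1.] j7 -0.46
```

View pics/c4.png

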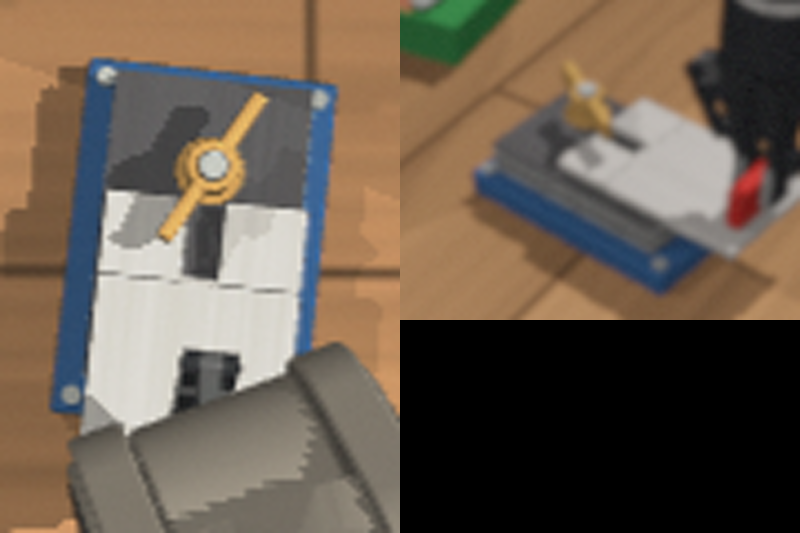

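The cover is just above the pile, with its slot in line with the stud. I'll lower it in small steps until I feel contact.

Call:
apply_moves:
  deltas:
    - {"xyz": [0, 0, -0.002], "turn": 0}
    - {"xyz": [0, 0, -0.002], "turn": 0}
    - {"xyz": [0, 0, -0.001], "turn": 0}
    - {"xyz": [0, 0, 0], "turn": 0}
    - {"xyz": [0, 0, 0], "turn": 0}

```text
clock: 5.75
tcp_pos: [0.487, -0.0027, 0.2346]
orientation: [-2.327, -2.111, 0.0]
contact_force: [0.2, -0.0, -2.8]
grip_width: 0.0123
```

Call:
apply_moves:
  deltas:
    - {"xyz": [0, 0, -0.001], "turn": 0}
    - {"xyz": [0, 0, -0.001], "turn": 0}
    - {"xyz": [0, 0, 0], "turn": 0}
    - {"xyz": [0, 0, 0], "turn": 0}

```text
clock: 6.08
tcp_pos: [0.4872, -0.0026, 0.2327]
orientation: [2.327, 2.111, 0.0]
contact_force: [-0.0, -0.3, -2.4]
grip_width: 0.0127
```

Call:
apply_moves:
  deltas:
    - {"xyz": [0, 0, -0.001], "turn": 0}
    - {"xyz": [0, 0, 0], "turn": 0}
    - {"xyz": [0, 0, 0], "turn": 0}

```text
clock: 6.33
tcp_pos: [0.4871, -0.0026, 0.2323]
orientation: [2.327, 2.11, -0.0]
contact_force: [-3.0, -0.2, 6.6]
grip_width: 0.0124
```

Call:
apply_moves:
  deltas:
    - {"xyz": [0, 0, -0.001], "turn": 0}
    - {"xyz": [0, 0, 0], "turn": 0}
    - {"xyz": [0, 0, 0], "turn": 0}

```text
clock: 6.58
tcp_pos: [0.487, -0.0025, 0.232]
orientation: [2.326, 2.11, -0.001]
contact_force: [-8.9, -0.8, 18.3]
grip_width: 0.0122
```

Call:
apply_moves:
  deltas:
    - {"xyz": [0, 0, -0.001], "turn": 0}
    - {"xyz": [0, 0, 0], "turn": 0}
    - {"xyz": [0, 0, 0], "turn": 0}

```text
clock: 6.83
tcp_pos: [0.4869, -0.0024, 0.2318]
orientation: [2.326, 2.11, -0.001]
contact_force: [-12.1, -0.4, 26.7]
grip_width: 0.0127
```

Contact came at TCP z of about 0.2323, which puts the pile top at about 45 mm. I'll ease off to a light pressure and slide.

Call:
apply_moves:
  deltas:
    - {"xyz": [0, 0, 0.002], "turn": 0}
    - {"xyz": [0.004, -0.0004, 0], "turn": 0}
    - {"xyz": [0.005, -0.0005, 0], "turn": 0}
    - {"xyz": [0.005, -0.0005, 0], "turn": 0}
    - {"xyz": [0.005, -0.0005, 0], "turn": 0}
    - {"xyz": [0.004, -0.0004, 0], "turn": 0}
    - {"xyz": [0, 0, 0], "turn": 0}

```text
clock: 7.42
tcp_pos: [0.5094, -0.0045, 0.2325]
orientation: [-2.325, -2.11, 0.005]
contact_force: [-10.7, 0.5, 19.3]
grip_width: 0.0128
```

```bash
python3 -c "
from h import *
st()
for n in ('top','side'): cv2.imwrite(f'pics/{n}5.png',grab_frame(n)[:,:,::-1])
a=[cv2.resize(load('pics/top5.png')[150:270,260:350],(400,533),interpolation=2),cv2.resize(load('pics/side5.png')[160:240,240:340],(400,320),interpolation=2)]
a[1]=cv2.copyMakeBorder(a[1],0,213,0,0,0);cv2.imwrite('pics/c5.png',np.hstack(a))
"
```

```text
t 7.42 tcp [ 0.5094 -0.0045  0.2325] jaw -5.56 F [-10.71   0.52  19.25] M [0.26 2.12 0.03] w 0.0128 z [-0.003 -0.001 -1.   ] j7 -0.45
```

View pics/c5.png

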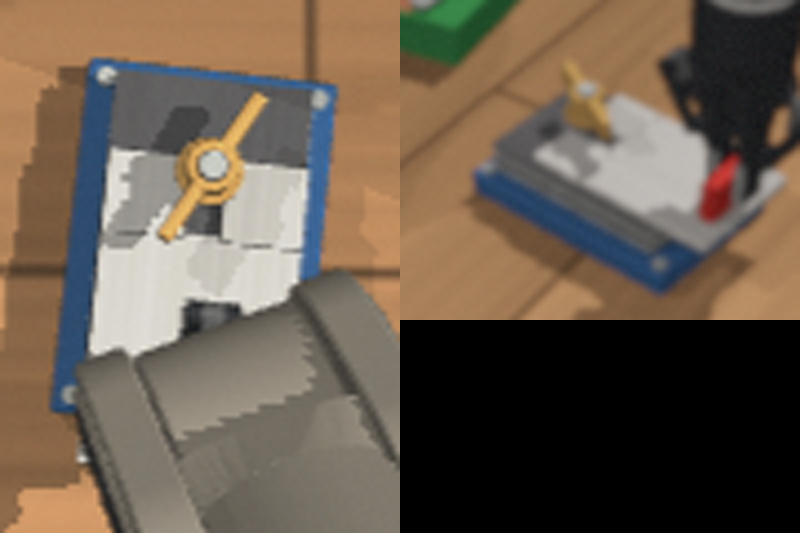

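The stud is entering the slot centrally and no nut contact shows. I'll continue with less downforce.

Call:
apply_moves:
  deltas:
    - {"xyz": [0.004, -0.0004, 0.001], "turn": 0}
    - {"xyz": [0.005, -0.0005, 0], "turn": 0}
    - {"xyz": [0.005, -0.0005, 0], "turn": 0}
    - {"xyz": [0.004, -0.0004, 0], "turn": 0}
    - {"xyz": [0, 0, 0], "turn": 0}

```text
clock: 7.93
tcp_pos: [0.5293, -0.0069, 0.2326]
orientation: [2.327, 2.11, 0.002]
contact_force: [1.8, -0.3, -1.5]
grip_width: 0.012
```

Call:
apply_moves:
  deltas:
    - {"xyz": [0.002, -0.0002, 0], "turn": 0}
    - {"xyz": [0.001, -0.0001, 0], "turn": 0}
    - {"xyz": [0, 0, 0], "turn": 0}

```text
clock: 8.18
tcp_pos: [0.5312, -0.0071, 0.2326]
orientation: [-2.327, -2.111, 0.0]
contact_force: [-2.1, 0.6, 0.1]
grip_width: 0.0123
```

Call:
apply_moves:
  deltas:
    - {"xyz": [0.001, -0.0001, 0], "turn": 0}
    - {"xyz": [0, 0, 0], "turn": 0}
    - {"xyz": [0, 0, 0], "turn": 0}

```text
clock: 8.43
tcp_pos: [0.532, -0.0072, 0.2326]
orientation: [-2.327, -2.111, 0.0]
contact_force: [-1.9, -0.2, -0.5]
grip_width: 0.0122
```

Call:
apply_moves:
  deltas:
    - {"xyz": [0.001, -0.0001, 0], "turn": 0}
    - {"xyz": [0, 0, 0], "turn": 0}
    - {"xyz": [0, 0, 0], "turn": 0}

```text
clock: 8.68
tcp_pos: [0.5324, -0.0071, 0.2326]
orientation: [-2.326, -2.11, 0.003]
contact_force: [-6.1, 0.0, 4.2]
grip_width: 0.0123
```

```bash
python3 -c "
from h import *
st()
for n in ('top','side'): cv2.imwrite(f'pics/{n}6.png',grab_frame(n)[:,:,::-1])
a=[cv2.resize(load('pics/top6.png')[150:270,260:350],(400,533),interpolation=2),cv2.resize(load('pics/side6.png')[160:240,240:340],(400,320),interpolation=2)]
a[1]=cv2.copyMakeBorder(a[1],0,213,0,0,0);cv2.imwrite('pics/c6.png',np.hstack(a))
"
```

```text
t 8.68 tcp [ 0.5324 -0.0071  0.2326] jaw -5.57 F [-6.09  0.04  4.19] M [0.21 0.99 0.01] w 0.0123 z [-0.002 -0.    -1.   ] j7 -0.44
```

View pics/c6.png

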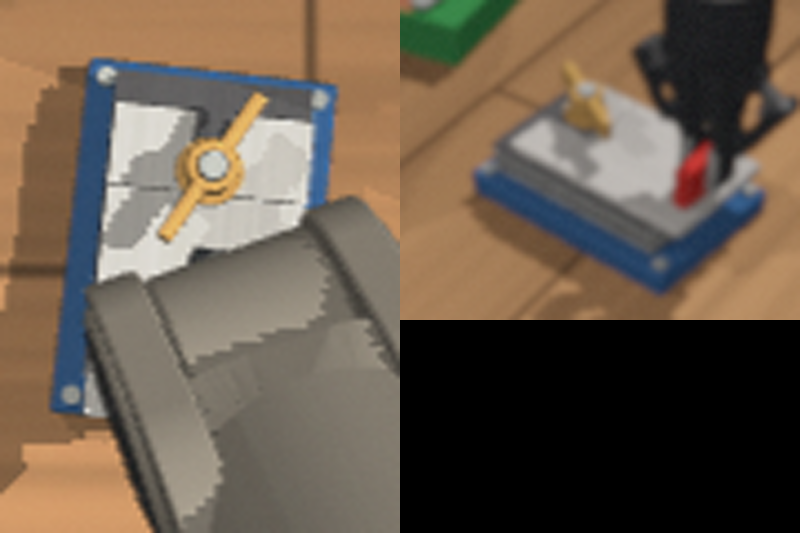

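The cover is under the nut, and resistance started at TCP x of about 0.532 (0.5315 expected for home). I'll confirm it's a hard stop.

Call:
apply_moves:
  deltas:
    - {"xyz": [0.0015, -0.0001, 0], "turn": 0}
    - {"xyz": [0, 0, 0], "turn": 0}
    - {"xyz": [0, 0, 0], "turn": 0}

```text
clock: 9.03
tcp_pos: [0.5329, -0.0071, 0.2326]
orientation: [-2.325, -2.109, 0.006]
contact_force: [-9.9, 1.2, 9.0]
grip_width: 0.0124
```

```bash
python3 -c "
from h import *
st()
T=lambda p:(260+(p[0]+.5)*90/400-.5,150+(p[1]+.5)*120/533-.5)
u=np.array([np.cos(np.radians(5.6)),-np.sin(np.radians(5.6))]);v=np.array([-u[1],u[0]])
for p in ((117,100),(312,121)):
  q=onz('top',T(p),.053)[:2]-np.array([.641,-.0152]);print(p,q@u,q@v)
"
```

```text
t 9.03 tcp [ 0.5329 -0.0071  0.2326] jaw -5.56 F [-9.86  1.23  9.  ] M [ 0.23  1.82 -0.02] w 0.0124 z [-0.005 -0.001 -1.   ] j7 -0.44
(117, 100) 0.03286077169487187 0.047781391376406836
(312, 121) 0.032589941025360475 -0.050071773914126774
```

It's home: the front edge measures +32.7 mm from the stud (32 nominal), with yaw matching the jig. I'll relax the push and release.

Call:
apply_moves:
  deltas:
    - {"xyz": [-0.0015, 0.0001, 0], "turn": 0}
    - {"xyz": [0, 0, 0], "turn": 0}

```text
clock: 9.2
tcp_pos: [0.5323, -0.0072, 0.2326]
orientation: [-2.326, -2.11, 0.002]
contact_force: [-6.1, 0.1, 3.7]
grip_width: 0.0124
```

Call:
apply_moves:
  deltas:
    - {"xyz": [0, 0, 0], "turn": 0}
    - {"xyz": [0, 0, 0], "turn": 0}
    - {"xyz": [0, 0, 0], "turn": 0}
    - {"xyz": [0, 0, 0], "turn": 0}
    - {"xyz": [0, 0, 0], "turn": 0}
    - {"xyz": [0, 0, 0], "turn": 0}
    - {"xyz": [0, 0, 0.015], "turn": 0}
    - {"xyz": [0, 0, 0.025], "turn": 0}
    - {"xyz": [0, 0, 0.03], "turn": 0}
    - {"xyz": [0, 0, 0.02], "turn": 0}
    - {"xyz": [0, 0, 0.01], "turn": 0}
  claw: -1

```text
clock: 10.12
tcp_pos: [0.5339, -0.0071, 0.3356]
orientation: [2.325, 2.109, 0.005]
contact_force: [0.6, 0.5, -0.3]
grip_width: 0.0854
```

Call:
apply_moves:
  deltas:
    - {"xyz": [-0.02, -0.03, 0], "turn": 0}
    - {"xyz": [-0.02, -0.04, 0], "turn": 0}
    - {"xyz": [-0.02, -0.04, 0], "turn": 0}
    - {"xyz": [0, -0.04, 0], "turn": 0}
    - {"xyz": [0, -0.04, 0], "turn": 0}
    - {"xyz": [0, 0, 0], "turn": 0}
  claw: 1

```text
clock: 10.62
tcp_pos: [0.4741, -0.2003, 0.3322]
orientation: [2.337, 2.096, -0.005]
contact_force: [0.3, -0.7, 0.2]
grip_width: 0.0127
```

```bash
python3 -c "
from h import *
st()
for n in ('top','side'): cv2.imwrite(f'pics/{n}7.png',grab_frame(n)[:,:,::-1])
a=[cv2.resize(load('pics/top7.png')[150:270,260:350],(400,533),interpolation=2),cv2.resize(load('pics/side7.png')[160:240,240:340],(400,320),interpolation=2)]
a[1]=cv2.copyMakeBorder(a[1],0,213,0,0,0);cv2.imwrite('pics/c7.png',np.hstack(a))
"
```

```text
t 10.62 tcp [ 0.4741 -0.2003  0.3322] jaw -6.22 F [ 0.26 -0.69  0.25] M [-0.    0.    0.01] w 0.0127 z [-0.001 -0.004 -1.   ] j7 0.04
```

View pics/c7.png

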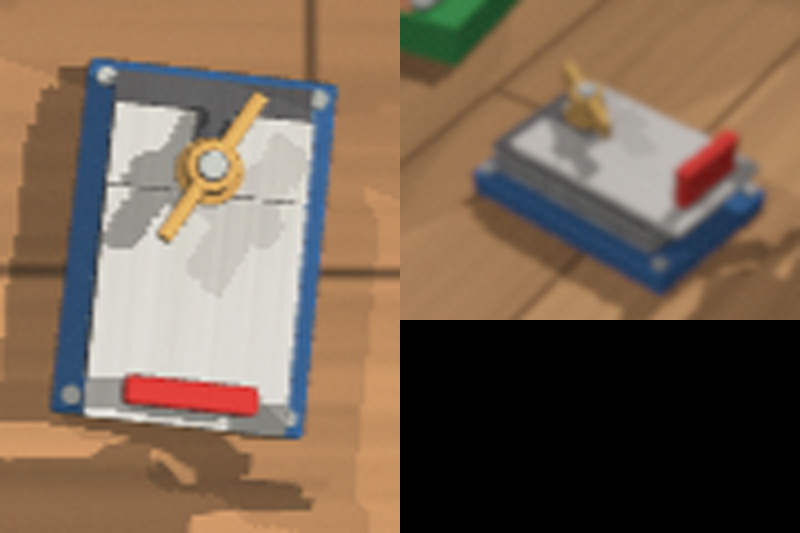

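The cover lies flat and in line on the pile, and the rib is free. Next I'll check the shut finger geometry and the nut height before pushing.

```bash
python3 -c "
from h import *
o=readout.get_obs();t=o['tcp_pos']
tip=t+np.array([0,0,-.173]);print(proj('side',tip),proj('top',tip),proj('side',t))
x,y=proj('side',tip).astype(int)
im=load('pics/side7.png')[y-90:y+20,x-55:x+55];cv2.imwrite('pics/g7.png',cv2.resize(im,None,fx=5,fy=5,interpolation=2))
crop('pics/side7.png',270,165,60,40,12,'pics/n7.png')
"
```

```text
[367.6424527  153.36464686] [403.71283728 268.382307  ] [376.96846726  97.74283767]
```

View pics/g7.png

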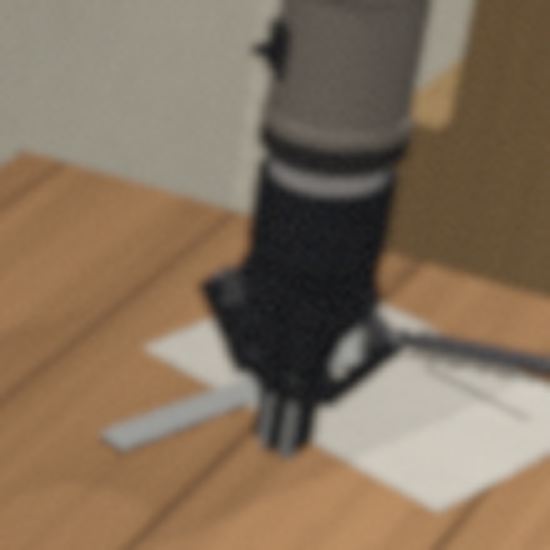

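View pics/n7.png

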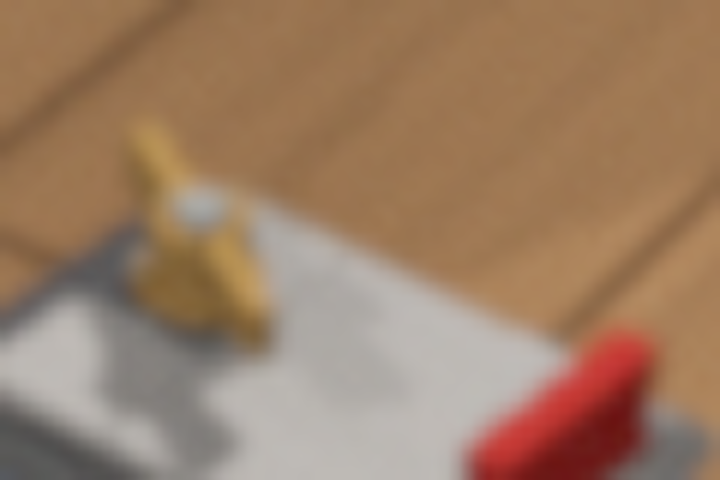

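The shut fingers are straight for about 40 mm above their tips, so they clear the stud when the tips are at z = 66 mm. I'll start on the near side at world angle 200°, behind the wing at about 146°, and orbit clockwise at r = 36 mm.

Call:
apply_moves:
  deltas:
    - {"xyz": [0.015, 0.019, 0], "turn": 0}
    - {"xyz": [0.02, 0.026, 0], "turn": 0}
    - {"xyz": [0.02, 0.026, 0], "turn": 0}
    - {"xyz": [0.02, 0.026, 0], "turn": 0}
    - {"xyz": [0.02, 0.026, 0], "turn": 0}
    - {"xyz": [0.02, 0.026, 0], "turn": 0}
    - {"xyz": [0.015, 0.02, 0], "turn": 0}
    - {"xyz": [0.003, 0.004, 0], "turn": 0}
    - {"xyz": [0, 0, 0], "turn": 0}
    - {"xyz": [0, 0, -0.02], "turn": 0}
    - {"xyz": [0, 0, -0.02], "turn": 0}
    - {"xyz": [0, 0, 0], "turn": 0}
  claw: 1

```text
clock: 11.72
tcp_pos: [0.6064, -0.0198, 0.2889]
orientation: [-2.324, -2.107, 0.01]
contact_force: [-0.5, 0.5, 0.3]
grip_width: -0.0001
```

```bash
python3 -c "
from h import *
st()"
```

```text
t 11.72 tcp [ 0.6064 -0.0198  0.2889] jaw -5.61 F [-0.46  0.54  0.29] M [-0.02  0.04 -0.02] w -0.0001 z [-0.007 -0.001 -1.   ] j7 -0.36
```

Call:
apply_moves:
  deltas:
    - {"xyz": [0, -0.009, 0], "turn": 0}
    - {"xyz": [0, 0, -0.02], "turn": 0}
    - {"xyz": [0, 0, -0.02], "turn": 0}
    - {"xyz": [0, 0, -0.01], "turn": 0}
    - {"xyz": [0, 0, 0], "turn": 0}

```text
clock: 12.13
tcp_pos: [0.608, -0.0289, 0.2415]
orientation: [-2.327, -2.108, 0.004]
contact_force: [-0.1, -1.1, 0.6]
grip_width: 0.0
```

```bash
cat > orb.py <<'E'
import sys
from h import *
# print deltas for orbit from current measured position to angles
S=np.array([.641,-.0152]);rad=float(sys.argv[1]);tot=float(sys.argv[2]);n=int(sys.argv[3])
o=readout.get_obs();p=o["tcp_pos"][:2];st()
a0=np.degrees(np.arctan2(*(p-S)[::-1]));print("ang",a0.round(1),"r",np.linalg.norm(p-S).round(4))
q=p
for i in range(1,n+1):
    a=np.radians(a0-tot*i/n);w=S+rad*np.array([np.cos(a),np.sin(a)]);print((w-q).round(4).tolist());q=q+(w-q).round(4)
E
python3 orb.py .036 90 9
```

```text
t 12.13 tcp [ 0.608  -0.0289  0.2415] jaw -5.63 F [-0.09 -1.09  0.62] M [-0.07  0.04 -0.  ] w 0.0 z [-0.003 -0.    -1.   ] j7 -0.37
ang -157.5 r 0.0358
[-0.0021, 0.0059]
[-0.0008, 0.0062]
[0.0003, 0.0063]
[0.0013, 0.0061]
[0.0024, 0.0058]
[0.0034, 0.0053]
[0.0042, 0.0046]
[0.005, 0.0038]
[0.0056, 0.0029]
```

Call:
apply_moves:
  deltas:
    - {"xyz": [-0.002, 0.006, -0.002], "turn": 0}
    - {"xyz": [-0.001, 0.006, 0], "turn": 0}
    - {"xyz": [0.0003, 0.006, 0], "turn": 0}
    - {"xyz": [0.0013, 0.006, 0], "turn": 0}
    - {"xyz": [0.0024, 0.0058, 0], "turn": 0}
    - {"xyz": [0.0034, 0.0053, 0], "turn": 0}
    - {"xyz": [0.0042, 0.0046, 0], "turn": 0}
    - {"xyz": [0.005, 0.0038, 0], "turn": 0}
    - {"xyz": [0.0056, 0.0029, 0], "turn": 0}
    - {"xyz": [0, 0, 0], "turn": 0}

```text
clock: 12.97
tcp_pos: [0.6291, 0.0199, 0.2407]
orientation: [-2.326, -2.112, -0.002]
contact_force: [0.6, -0.5, -1.1]
grip_width: -0.0003
```

```bash
python3 orb.py .036 100 10;python3 -c "
from h import *
for n in ('top','side'): cv2.imwrite(f'pics/{n}8.png',grab_frame(n)[:,:,::-1])
a=[cv2.resize(load('pics/top8.png')[150:270,260:350],(400,533),interpolation=2),cv2.resize(load('pics/side8.png')[140:220,240:340],(400,320),interpolation=2)]
a[1]=cv2.copyMakeBorder(a[1],0,213,0,0,0);cv2.imwrite('pics/c8.png',np.hstack(a))
"
```

```text
t 12.97 tcp [0.6291 0.0199 0.2407] jaw -5.52 F [ 0.59 -0.51 -1.1 ] M [0.04 0.02 0.02] w -0.0003 z [ 0.001  0.001 -1.   ] j7 -0.44
ang 108.7 r 0.037
[0.0064, 0.0005]
[0.0063, 0.0004]
[0.0062, -0.0007]
[0.0061, -0.0017]
[0.0056, -0.0028]
[0.005, -0.0037]
[0.0044, -0.0046]
[0.0035, -0.0052]
[0.0025, -0.0057]
[0.0015, -0.0061]
```

View pics/c8.png

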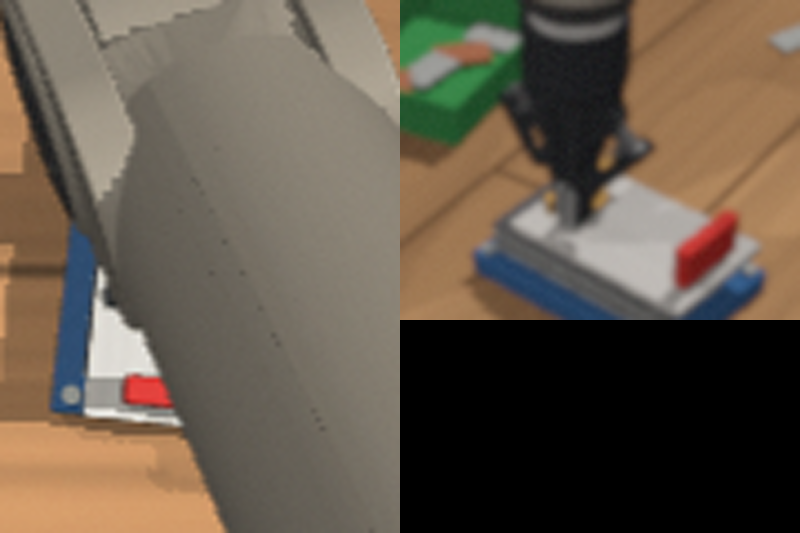

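The side view shows the finger beside the stud with the wing ahead of it at (555,200). I'll continue the orbit.

Call:
apply_moves:
  deltas:
    - {"xyz": [0.0064, 0.0008, -0.001], "turn": 0}
    - {"xyz": [0.0063, 0.0004, -0.001], "turn": 0}
    - {"xyz": [0.0062, -0.0007, 0], "turn": 0}
    - {"xyz": [0.0061, -0.0017, 0], "turn": 0}
    - {"xyz": [0.0056, -0.0028, 0], "turn": 0}
    - {"xyz": [0.005, -0.0037, 0], "turn": 0}
    - {"xyz": [0.0044, -0.0046, 0], "turn": 0}
    - {"xyz": [0.0035, -0.0052, 0], "turn": 0}
    - {"xyz": [0.0025, -0.0057, 0], "turn": 0}
    - {"xyz": [0.0015, -0.0061, 0], "turn": 0}

```text
clock: 13.9
tcp_pos: [0.676, -0.011, 0.2388]
orientation: [-2.327, -2.111, -0.001]
contact_force: [-0.7, 2.2, -0.8]
grip_width: -0.0005
```

```bash
python3 orb.py .036 60 6
```

```text
t 13.9 tcp [ 0.676  -0.011   0.2388] jaw -5.58 F [-0.66  2.22 -0.79] M [ 0.53  0.16 -0.05] w -0.0005 z [ 0.001  0.001 -1.   ] j7 -0.38
ang 6.8 r 0.0352
[0.0009, -0.0062]
[-0.0008, -0.0062]
[-0.002, -0.006]
[-0.003, -0.0055]
[-0.0039, -0.0049]
[-0.0046, -0.0042]
```

Call:
apply_moves:
  deltas:
    - {"xyz": [0.0009, -0.0062, -0.001], "turn": 0}
    - {"xyz": [-0.0008, -0.0062, 0], "turn": 0}
    - {"xyz": [-0.002, -0.006, 0], "turn": 0}
    - {"xyz": [-0.003, -0.0055, 0], "turn": 0}
    - {"xyz": [-0.0039, -0.0049, 0], "turn": 0}
    - {"xyz": [0, 0, 0], "turn": 0}

```text
clock: 14.4
tcp_pos: [0.6661, -0.0416, 0.2378]
orientation: [2.328, 2.108, -0.002]
contact_force: [-0.3, -0.2, 1.0]
grip_width: 0.0001
```

```bash
python3 orb.py .036 40 8;  python3 -c "
from h import *
for n in ('top','side'): cv2.imwrite(f'pics/{n}9.png',grab_frame(n)[:,:,::-1])
cv2.imwrite('pics/c9.png',cv2.resize(load('pics/side9.png')[140:220,240:340],(800,640)[:2],interpolation=2)[:600])
"
```

```text
t 14.4 tcp [ 0.6661 -0.0416  0.2378] jaw -5.69 F [-0.31 -0.16  1.01] M [ 0.05 -0.1   0.05] w 0.0001 z [-0.    -0.002 -1.   ] j7 -0.34
ang -46.5 r 0.0364
[-0.0027, -0.0017]
[-0.0025, -0.0019]
[-0.0027, -0.0016]
[-0.0028, -0.0014]
[-0.003, -0.0011]
[-0.003, -0.0009]
[-0.0031, -0.0006]
[-0.0031, -0.0003]
```

View pics/c9.png

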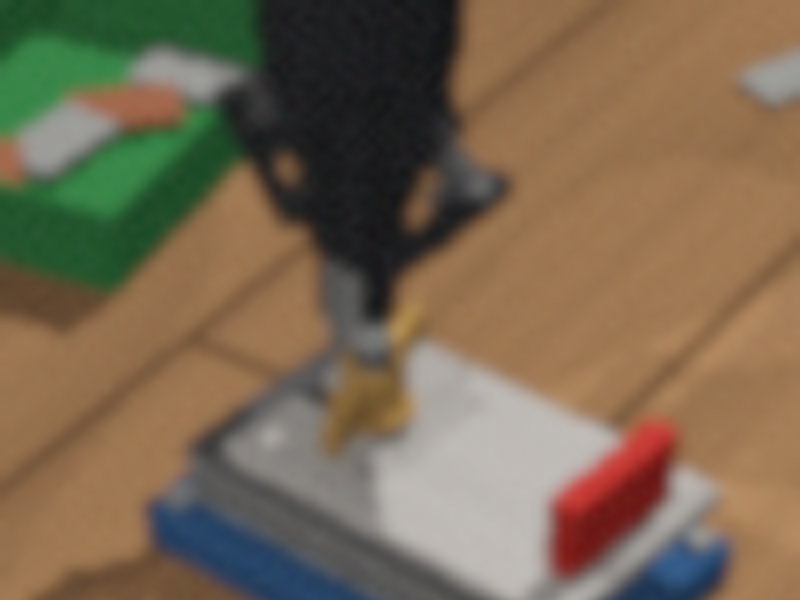

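The nut is following, with its wing running from lower left to upper right in the side view. I'll continue more slowly and watch the force.

Call:
apply_moves:
  deltas:
    - {"xyz": [-0.0027, -0.0017, 0], "turn": 0}
    - {"xyz": [-0.0025, -0.0019, 0], "turn": 0}
    - {"xyz": [-0.0027, -0.0016, 0], "turn": 0}
    - {"xyz": [-0.0028, -0.0014, 0], "turn": 0}
    - {"xyz": [-0.003, -0.0011, 0], "turn": 0}

```text
clock: 14.92
tcp_pos: [0.653, -0.0472, 0.2379]
orientation: [2.326, 2.11, 0.001]
contact_force: [2.5, 0.4, -0.9]
grip_width: -0.0005
```

```bash
python3 orb.py .036 30 6
```

```text
t 14.92 tcp [ 0.653  -0.0472  0.2379] jaw -5.58 F [ 2.54  0.38 -0.94] M [ 0.19 -0.53 -0.08] w -0.0005 z [ 0.001  0.    -1.   ] j7 -0.33
ang -69.5 r 0.0342
[-0.0024, -0.0026]
[-0.003, -0.0008]
[-0.0031, -0.0004]
[-0.0032, -0.0002]
[-0.0031, 0.0002]
[-0.0031, 0.0003]
```

Call:
apply_moves:
  deltas:
    - {"xyz": [-0.0024, -0.0015, 0], "turn": 0}
    - {"xyz": [-0.003, -0.0013, 0], "turn": 0}
    - {"xyz": [-0.0031, -0.0006, 0], "turn": 0}
    - {"xyz": [-0.0032, -0.0002, 0], "turn": 0}
    - {"xyz": [-0.0031, 0.0002, 0], "turn": 0}

```text
clock: 15.33
tcp_pos: [0.6379, -0.051, 0.2377]
orientation: [2.327, 2.11, -0.001]
contact_force: [1.9, 0.4, -0.6]
grip_width: 0.0001
```

```bash
python3 orb.py .036 30 6
```

```text
t 15.33 tcp [ 0.6379 -0.051   0.2377] jaw -5.61 F [ 1.9   0.35 -0.56] M [-0.03 -0.43 -0.02] w 0.0001 z [-0. -0. -1.] j7 -0.33
ang -95.0 r 0.0359
[-0.0031, 0.0003]
[-0.0031, 0.0007]
[-0.003, 0.001]
[-0.0029, 0.0012]
[-0.0028, 0.0014]
[-0.0026, 0.0017]
```

Call:
apply_moves:
  deltas:
    - {"xyz": [-0.0031, 0.0003, -0.001], "turn": 0}
    - {"xyz": [-0.0031, 0.0007, 0], "turn": 0}
    - {"xyz": [-0.003, 0.001, 0], "turn": 0}

```text
clock: 15.58
tcp_pos: [0.6286, -0.0487, 0.2366]
orientation: [-2.327, -2.11, 0.001]
contact_force: [1.9, -1.2, -0.4]
grip_width: -0.0002
```

Call:
apply_moves:
  deltas:
    - {"xyz": [-0.0029, 0.0012, 0], "turn": 0}
    - {"xyz": [-0.0028, 0.0014, 0], "turn": 0}
    - {"xyz": [-0.0026, 0.0017, 0], "turn": 0}

```text
clock: 15.83
tcp_pos: [0.6208, -0.0445, 0.2369]
orientation: [2.326, 2.11, 0.001]
contact_force: [5.0, -3.1, -2.2]
grip_width: -0.0005
```

```bash
python3 orb.py .036 30 6
```

```text
t 15.83 tcp [ 0.6208 -0.0445  0.2369] jaw -5.59 F [ 4.98 -3.1  -2.25] M [-0.6  -1.12 -0.08] w -0.0005 z [ 0.001 -0.    -1.   ] j7 -0.34
ang -124.6 r 0.0356
[-0.0027, 0.0016]
[-0.0023, 0.0021]
[-0.0022, 0.0023]
[-0.0019, 0.0025]
[-0.0017, 0.0026]
[-0.0015, 0.0028]
```

Call:
apply_moves:
  deltas:
    - {"xyz": [-0.0027, 0.0016, 0], "turn": 0}
    - {"xyz": [0, 0, 0], "turn": 0}

```text
clock: 16.0
tcp_pos: [0.6186, -0.0435, 0.2372]
orientation: [2.325, 2.108, 0.002]
contact_force: [4.2, -2.1, -1.2]
grip_width: -0.0
```

Call:
apply_moves:
  deltas:
    - {"xyz": [-0.0023, 0.0021, 0], "turn": 0}
    - {"xyz": [0, 0, 0], "turn": 0}

```text
clock: 16.17
tcp_pos: [0.6169, -0.0422, 0.2373]
orientation: [2.325, 2.106, 0.003]
contact_force: [6.4, -4.0, -2.8]
grip_width: 0.0
```

```bash
python3 orb.py .036 30 6
```

```text
t 16.17 tcp [ 0.6169 -0.0422  0.2373] jaw -5.66 F [ 6.4  -3.98 -2.75] M [-1.11 -1.35 -0.04] w 0.0 z [ 0.004 -0.002 -1.   ] j7 -0.35
ang -131.7 r 0.0362
[-0.0021, 0.0023]
[-0.0021, 0.0024]
[-0.0018, 0.0026]
[-0.0016, 0.0027]
[-0.0014, 0.0028]
[-0.0011, 0.0029]
```

Call:
apply_moves:
  deltas:
    - {"xyz": [-0.0021, 0.0023, 0], "turn": 0}
    - {"xyz": [0, 0, 0], "turn": 0}

```text
clock: 16.33
tcp_pos: [0.6153, -0.0408, 0.2374]
orientation: [2.325, 2.104, 0.004]
contact_force: [8.1, -7.2, -3.3]
grip_width: -0.0004
```

Call:
apply_moves:
  deltas:
    - {"xyz": [-0.0021, 0.0024, 0], "turn": 0}
    - {"xyz": [0, 0, 0], "turn": 0}

```text
clock: 16.5
tcp_pos: [0.6136, -0.0394, 0.2375]
orientation: [2.324, 2.102, 0.004]
contact_force: [10.6, -9.7, -5.2]
grip_width: 0.0003
```

```bash
python3 orb.py .036 30 6;  python3 -c "
from h import *
for n in ('top','side'): cv2.imwrite(f'pics/{n}10.png',grab_frame(n)[:,:,::-1])
cv2.imwrite('pics/c10.png',cv2.resize(load('pics/side10.png')[140:220,240:340],(750,600)[:2],interpolation=2)[:600])
"
```

```text
t 16.5 tcp [ 0.6136 -0.0394  0.2375] jaw -5.75 F [10.57 -9.67 -5.17] M [-2.02 -2.26 -0.08] w 0.0003 z [ 0.007 -0.004 -1.   ] j7 -0.36
ang -138.5 r 0.0366
[-0.0015, 0.0028]
[-0.0018, 0.0026]
[-0.0015, 0.0028]
[-0.0013, 0.0029]
[-0.001, 0.0029]
[-0.0008, 0.0031]
```

View pics/c10.png

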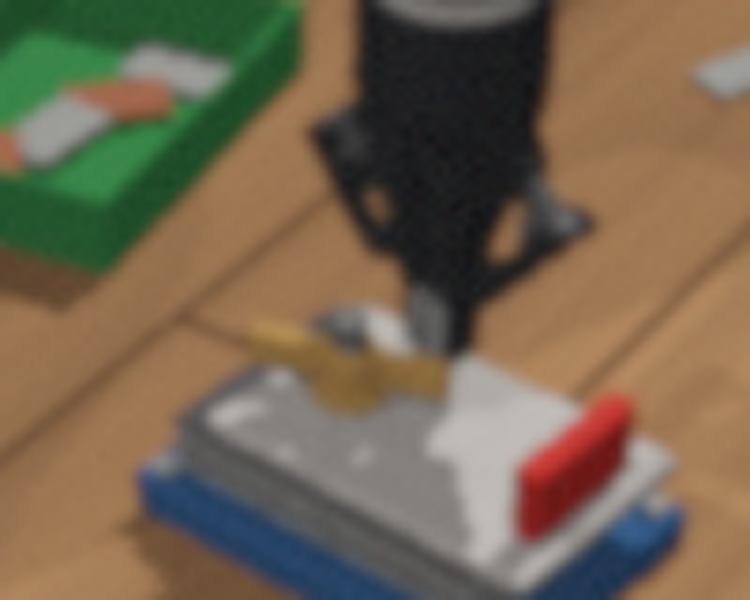

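The tangential force is now about 14 N and the nut sits down on the cover. I'll back the finger off, raise it and move clear.

Call:
apply_moves:
  deltas:
    - {"xyz": [0.003, -0.004, 0], "turn": 0}
    - {"xyz": [0.004, -0.006, 0], "turn": 0}
    - {"xyz": [0, -0.005, 0.01], "turn": 0}
    - {"xyz": [0, 0, 0.025], "turn": 0}
    - {"xyz": [0, 0, 0.03], "turn": 0}
    - {"xyz": [0, 0, 0.03], "turn": 0}
    - {"xyz": [-0.02, -0.035, 0.01], "turn": 0}
    - {"xyz": [-0.02, -0.035, 0], "turn": 0}
    - {"xyz": [-0.02, -0.035, 0], "turn": 0}
    - {"xyz": [-0.02, -0.035, 0], "turn": 0}
    - {"xyz": [-0.02, -0.035, 0], "turn": 0}
    - {"xyz": [0, 0, 0], "turn": 0}

```text
clock: 17.6
tcp_pos: [0.5133, -0.2343, 0.3418]
orientation: [-2.339, -2.097, 0.01]
contact_force: [-1.0, -0.7, 0.3]
grip_width: 0.0
```

```bash
python3 -c "
from h import *
st()
for n in ('top','side'): cv2.imwrite(f'pics/{n}11.png',grab_frame(n)[:,:,::-1])
a=[cv2.resize(load('pics/top11.png')[150:270,260:350],(400,533),interpolation=2),cv2.resize(load('pics/side11.png')[160:240,240:340],(400,320),interpolation=2)]
a[1]=cv2.copyMakeBorder(a[1],0,213,0,0,0);cv2.imwrite('pics/c11.png',np.hstack(a))
"
```

```text
t 17.6 tcp [ 0.5133 -0.2343  0.3418] jaw -6.25 F [-1.04 -0.67  0.31] M [-0.03  0.07 -0.03] w 0.0 z [-0.005 -0.004 -1.   ] j7 0.07
```

View pics/c11.png

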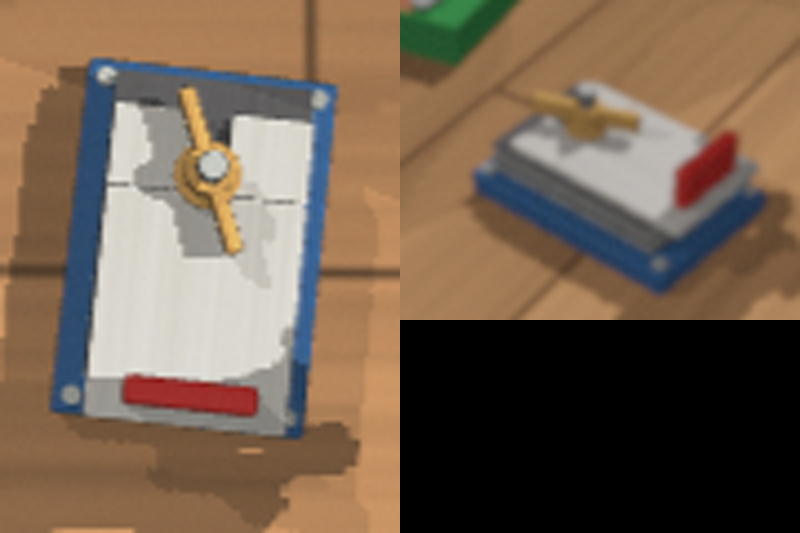

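View pics/top11.png

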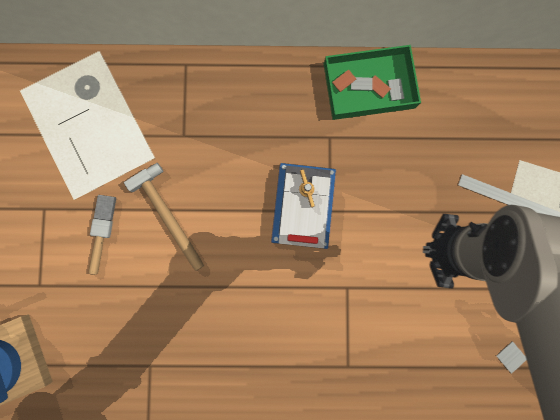

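```bash
python3 -c "
from h import *
T=lambda p:(260+(p[0]+.5)*90/400-.5,150+(p[1]+.5)*120/533-.5)
S=lambda p:(240+(p[0]-400+.5)/4-.5,160+(p[1]+.5)/4-.5)
u=np.array([np.cos(np.radians(5.6)),-np.sin(np.radians(5.6))]);v=np.array([-u[1],u[0]])
P=[onz('top',T(p),.053) for p in ((117,100),(312,121),(290,436),(85,414))]
for p in P: q=p[:2]-np.array([.641,-.0152]);print('cover',(q@u).round(4),(q@v).round(4))
for i,j in((3,0),(2,1),(1,0),(2,3)): d=P[j]-P[i];print(np.degrees(np.arctan2(d[1],d[0])).round(2),np.linalg.norm(d).round(4))
print('tips',tri(S((535,95)),T((185,90))).round(4),tri(S((638,120)),T((234,250))).round(4))
crop('pics/side11.png',265,170,60,40,13,'pics/n11.png')
d=cv2.absdiff(load('pics/top0.png'),load('pics/top11.png'))[160:280,80:205].max(axis=2);print((d>50).sum())
"
```

```text
cover 0.0329 0.0478
cover 0.0326 -0.0501
cover -0.1243 -0.0538
cover -0.1241 0.0474
-5.47 0.157
-4.25 0.1569
84.24 0.0979
84.3 0.1012
tips [ 0.6801 -0.0026  0.0774] [ 0.6031 -0.0265  0.0727]
1063
```

View pics/n11.png

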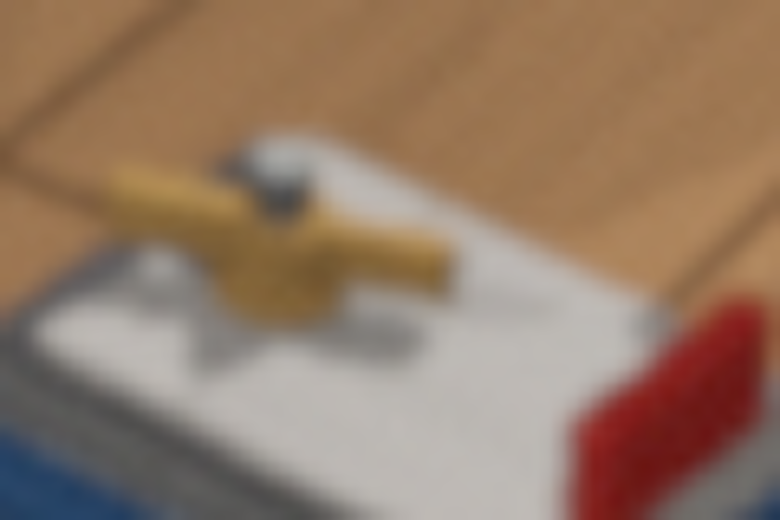

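The nut is seated on the cover: its wing tops measure about 75 mm and 76 mm is expected. The cover is still home and in line, and the hammer and brush look unmoved, so I'm handing in.

```bash
python3 -c "
from h import *
r.hand_in();st()"
```

```text
the job is handed in; nothing more can be done
the job is handed in; nothing more can be done
```

The clamp cover is on the pile, fully home on the stud and in line with the jig, and the wing nut is snug on it. I handed the job in at about 17.7 s, with the gripper empty and clear of everything.

**What I did:** I gripped the cover by its rib, set it flat on the pile (felt at about 45 mm), and slid it under the nut until the stud met the end of the slot. After letting go, I pushed a wing clockwise with shut fingers for about 305°. The push on the wing rose from about 2 N to about 14 N (you gave 10 N as plenty).

**Last checks:**
- **Cover position:** its front edge is about 32.7 mm past the stud axis (32 nominal) and its centre line is about 1 mm off the stud.
- **Cover yaw:** three edges measured -5.5° to -5.8°, against about -5.6° for the jig. The fourth read -4.25°, probably because the rear right corner was in shadow.
- **Nut:** the wing tops measured about 73 and 77 mm (76 expected when seated). The two ends disagree by about 5 mm, which I put down to picking points on blurred pixels. The force rise is the better evidence that it is snug.
- **Hammer and brush:** they look to be in the same place in the picture. The image comparison over that area did show 1,063 changed pixels, which I put down to the arm's shadow crossing the hammer handle. I did not measure their positions separately.

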